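# Put the record-cleaning kit back in its fitted tray

## Task

Cleaning is finished: put the brush handle, the brush head, the spindle weight and the lidded glass jar back in the fitted tray, each lying or standing flat in the recess cut to its shape and size (either way round for the long ones). Set each piece down rather than dropping it, and leave the wooden drying peg and the amber dropper bottle standing where they are.

Things in the scene. Friction and masses are not known exactly. Their poses are not given: they have to be found in the camera images.
- brush_handle: Aluminium brush handle lying on its side: straight bar 124 mm long, 20 mm wide and 20 mm high, rounded-square section (so it does not roll) with a round collar, the open bayonet socket, on its +x end. Origin: middle of the underside. Long axis = its x, z up. About 85 g. At the start it lies roughly across the robot's view (long axis within 0.5 rad of world y).
- brush_head: Brush head standing on its grey velvet pad: pad 80 x 26 x 10 mm, above it a beech back 84 mm long (its x), 30 mm wide (y), from 10 to 26 mm above the underside, and on top in the middle an aluminium bayonet spigot, 14 mm across with two side lugs, up to 44 mm. Origin: middle of the underside, z up. About 70 g. At the start its long axis is within 0.5 rad of world y.
- spindle_weight: Small turned steel spindle weight: solid cylinder 40 mm across up to 26 mm high, then a narrow neck (18 mm) and a knob 23 mm across from 36 to 44 mm high. Origin: middle of the underside, z up. About 280 g.
- glass_jar: Closed milky-glass jar: 60 mm across up to 40 mm high, shoulder, then an aluminium screw lid 56 mm across from 46 to 60 mm high. Origin: middle of the underside, z up. About 190 g.
- insert_handle: Fixed cork insert, 150 (x) x 98 (y) x 12 mm, with the long narrow recess for the brush handle: 138 mm along x, 36 mm along y, centred, 5 mm deep. Origin: middle of the insert's underside, 6 mm above the table; grey felt floor 7 mm and cork top 12 mm above it. The four inserts lie in a row along y, 100 mm apart, in any order, in a wooden tray with a rim 22 mm above the table.
- insert_head: Fixed cork insert like the others (150 x 98 x 12 mm) with the shorter, wider rectangular recess for the brush head: 100 mm along x by 46 mm along y. Origin and heights as for insert_handle: felt floor 7 mm above the origin, recess 5 mm deep, centred.
- insert_weight: Fixed cork insert like the others with the small round recess for the spindle weight, 56 mm across. Origin and heights as for insert_handle: felt floor 7 mm above the origin, recess 5 mm deep, centred.
- insert_jar: Fixed cork insert like the others with the large round recess for the jar, 76 mm across. Origin and heights as for insert_handle: felt floor 7 mm above the origin, recess 5 mm deep, centred.
- drying_peg: Bystander: loose turned wooden peg standing on a round foot 38 mm across, thin stem, 77 mm high. Origin: middle of the underside. Stands among the kit; to be left alone.
- dropper_bottle: Bystander: loose amber glass dropper bottle standing upright, 32 mm across, 94 mm high with its black rubber bulb. Origin: middle of the underside. Stands among the kit; to be left alone.
Things that resemble listed ones, but are neither listed nor needed, are in the scene too. Leave any purple look-alike of the brush_handle alone.

How it is judged:
At the end, for the whole second after the job is handed in: Each kit piece lies flat (0.07 rad) and at rest on the felt of its own recess: within 14 mm of its centre, underside within 3 mm of the floor, long pieces aligned within 0.25 rad either way round; the drying peg and dropper bottle stand upright within 25 mm of where they were (horizontal distance between brush_handle and insert_handle below 0.014 m and z of brush_handle in the frame of insert_handle below 0.01 m and angle between the x axis of brush_handle and the x axis of insert_handle, either way round below 0.25 rad and angle between brush_handle's own x axis and vertical between 1.5 and 1.64 rad and horizontal distance between brush_head and insert_head below 0.014 m and z of brush_head in the frame of insert_head below 0.01 m and angle between the x axis of brush_head and the x axis of insert_head, either way round below 0.25 rad and angle between each of brush_head, spindle_weight, glass_jar's own z axis and vertical below 0.07 rad and horizontal distance between spindle_weight and insert_weight below 0.014 m and z of spindle_weight in the frame of insert_weight below 0.01 m and horizontal distance between glass_jar and insert_jar below 0.014 m and z of glass_jar in the frame of insert_jar below 0.01 m and linear speed of each of brush_handle, brush_head, spindle_weight, glass_jar below 0.02 m/s and angle between each of drying_peg, dropper_bottle's own z axis and vertical below 0.1 rad and distance of each of drying_peg, dropper_bottle from where it was at the start of the episode below 0.025 m); the robot touches nothing.
It fails at once if a kit piece is dropped: in free fall with its underside more than about 20 mm above the felt floor ((height (world z) of brush_handle above 0.035 m and contact force between brush_handle and anything else below 0.02 N and linear speed of brush_handle above 0.15 m/s) or (height (world z) of brush_head above 0.035 m and contact force between brush_head and anything else below 0.02 N and linear speed of brush_head above 0.15 m/s) or (height (world z) of spindle_weight above 0.035 m and contact force between spindle_weight and anything else below 0.02 N and linear speed of spindle_weight above 0.15 m/s) or (height (world z) of glass_jar above 0.035 m and contact force between glass_jar and anything else below 0.02 N and linear speed of glass_jar above 0.15 m/s)).
It fails at once if the drying peg is knocked over or pushed away (angle between drying_peg's own z axis and vertical above 0.6 rad or distance of drying_peg from where it was at the start of the episode above 0.025 m).
It fails at once if the dropper bottle is knocked over or pushed away (angle between dropper_bottle's own z axis and vertical above 0.6 rad or distance of dropper_bottle from where it was at the start of the episode above 0.025 m).
It also fails if it takes over 106 s, if anything falls off the work surface, if the arm or the gripper's body presses on something with over 40 N, if the wrist force passes 120 N, or if a joint passes its speed limit or range.

## Robot

A 6-joint arm with a two-finger parallel gripper is mounted at the origin on the work surface. World frame = base frame: x ahead of the robot, y to its left, z up, the work surface at z = 0. Lengths are in m, angles in rad, forces in N, time in s.
With the tool pointing down it reaches from about 0.275 to 0.875 m from the base axis. Payload 12.5 kg.
Tool frame: the origin (TCP) lies on the centre line of the jaws, within the pads' length; the fingertips stand r.finger_overhang ahead of it and the grasp point (between the pads) lies 3 mm ahead of it (r.finger_overhang is the distance from the TCP to the fingertips, in m); z points along the fingers, y is the direction in which the jaws open and shut (so a half turn about z gives the same grasp; the last joint's range is limited). The gripper opens to 85 mm and grips with 20 to 120 N. Pads are 22 mm wide; open, the fingers measure 114 mm over their backs; the gripper's body (76 mm by 85 mm) begins 54 mm behind the grasp point. The pads swing forward as they close: fully open they stand 13 mm farther back than shut.
Start: joints at [-1.283, 0.351, 1.652, -0, 1.139, -0.085], TCP at [0.2, -0.512, 0.253] pointing down, gripper open.
Joint ranges: [-2.75, 2.75], [-0.79, 2.1], [0.01, 2.65], [-1.57, 4.71], [0.07, 3.14], [-2.87, 2.87]. Speed limits (rad/s): [2.22, 2.22, 2.79, 3.14, 3.14, 3.14].

## Interface

Orientations are given as a unit quaternion [x, y, z, w].
In Python, from cell import r, optics gives the robot as it stands. The module is installed in compiled form; this text tells all that it offers. Calls block until the motion is done:
- r.move_to(position, orientation): joint-space move of the TCP to a pose.
- r.move_linear(position, rot=None, vel=0.15): straight line of the TCP; rot=None keeps the orientation; vel is the mean speed in m/s.
- r.set_joints(angles): joint-space move.
- r.set_gripper(opening, squeeze=None): opening from 0.0 (shut) to 1.0 (fully open); squeeze is the grip in N (None keeps the last); returns when the fingers have stopped.
- r.sleep(seconds).
- r.inverse_kinematics(position, orientation): joint angles nearest the present ones, or None.
- optics.get_image(name): name is "scene" or "top" or "wrist"; returns a dict with "pixels" (384x512x3 uint8, red, green, blue), "depth" (384x512 float32, m along the optical axis (not along the pixel's ray), 0 where there is no reading), "fx", "fy", "cx", "cy" (pixels), "camera_from_world" (4x4, takes a point from world to camera coordinates); the wrist camera has in their place "mount" (4x4, takes a point from camera to tool coordinates, whose origin is the TCP and whose axes are the flange's). Camera axes: x right, y down, z forward; pixel columns grow to the right and rows downward; lengths in m; the calibration is good to about 2 mm. A picture is of the moment at which its call begins: read the wrist's pose just before it.
A pose or a line that the arm cannot do raises r.PlanningError and nothing moves.
- r.hand_in(): hands the job in, once; it reports no verdict.
Readings, each from a call of its own:
- r.current_t(): time.
- r.current_q(): joint angles.
- r.current_qvel(): joint speeds.
- r.current_effort(): joint torques, N m.
- r.current_tool_pos(): TCP position.
- r.current_ee_rot(): TCP orientation.
- r.current_contact_force(): force on the tool from outside, world axes, zero at the start.
- r.current_torque(): the same for the moment, N m.
- r.current_opening(): opening from 0.0 (shut) to 1.0 (fully open).
Only numpy, scipy, OpenCV 4.12 (cv2) and the standard library are available. Lean on these libraries where they do the work, as an engineer would, in place of code of your own. Each camera call takes 0.05 s, during which the arm holds its last target. There are 200 camera calls.

## Working session

There is one attempt and no reset: what is moved stays moved. The work goes in short steps, each a Python script; the robot and the scene stay as the last script left them, time stands still between calls to the robot, and variables do not carry over. Pictures are saved under pics/ and viewed, about 12 in all and at most 16, crops included, and the job is handed in when it is done.

```bash
mkdir -p pics; python3 - <<'E'
from cell import r, optics
import cv2,numpy as np,pickle
for n in("top","scene"):
    im=optics.get_image(n); pickle.dump(im,open(f"{n}0.pkl","wb"))
    cv2.imwrite(f"pics/{n}0.png",im["pixels"][:,:,::-1]); print(n,im["fx"],im["cx"],im["cy"],np.round(im["camera_from_world"],3).tolist())
print(r.finger_overhang,r.current_tool_pos(),r.current_ee_rot(),r.current_t())
E
```

```text
top 374.93996303336166 247.76919732564306 192.9328994372268 [[0.023, -0.999, 0.022, -0.041], [-0.99, -0.026, -0.139, 0.521], [0.139, -0.019, -0.99, 0.915], [0.0, 0.0, 0.0, 1.0]]
scene 404.0313061063047 253.6480836821541 189.2506423659391 [[0.419, 0.908, 0.016, -0.199], [0.68, -0.302, -0.668, -0.329], [-0.602, 0.29, -0.744, 1.445], [0.0, 0.0, 0.0, 1.0]]
0.022 [ 0.20027395 -0.51194704  0.25280593] [ 9.82676700e-01  1.85327336e-01 -5.29768003e-05 -5.27565223e-04] 0.1
```

View pics/top0.png

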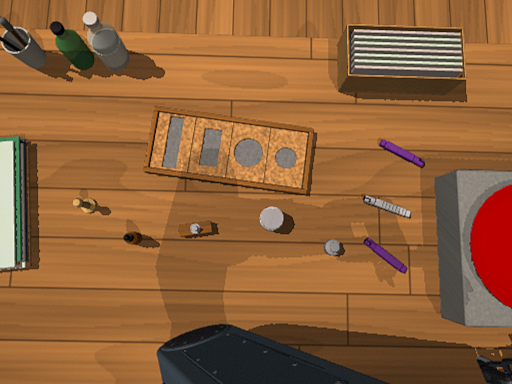

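View pics/scene0.png

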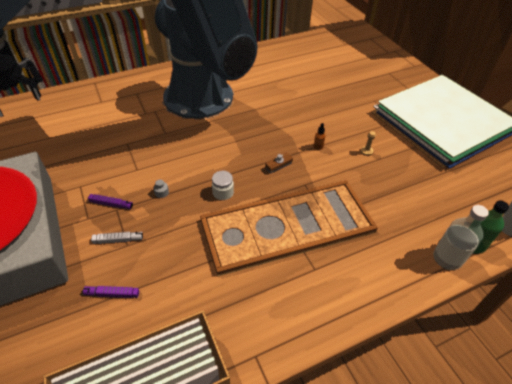

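The two top and scene views agree. In the top view:
- Brush handle candidates: silver bar (387,206), and purple bars (402,153) and (385,255), which I leave alone. I choose the silver one.
- Head (198,229), jar (272,218), weight (334,247), peg (85,205), bottle (133,238).
- Recesses, left to right: handle (173,142), head (211,147), jar (248,152), weight (286,158).

```bash
cat > h.py <<'E'
import numpy as np,cv2,pickle
def world(im,T=None):
    """world points per pixel from depth"""
    if T is None: T=np.linalg.inv(im["camera_from_world"])
    d=im["depth"]; v,u=np.mgrid[:d.shape[0],:d.shape[1]]
    P=np.stack([(u-im["cx"])/im["fx"]*d,(v-im["cy"])/im["fy"]*d,d],-1)
    return P@T[:3,:3].T+T[:3,3]
def ray(im,u,v,z,T=None):
    if T is None: T=np.linalg.inv(im["camera_from_world"])
    D=T[:3,:3]@np.array([(u-im["cx"])/im["fx"],(v-im["cy"])/im["fy"],1]); o=T[:3,3]
    return o+D*(z-o[2])/D[2]
E
python3 - <<'E'
from h import *
im=pickle.load(open("top0.pkl","rb")); W=world(im); z=W[...,2]
px=im["pixels"]; hsv=cv2.cvtColor(px,cv2.COLOR_RGB2HSV)
print("table z",np.round(np.median(z[200:230,20:60]),4), z[300,250],z[152,248])
m=((z>0.008)&(z<0.12)&(im["depth"]>0)).astype(np.uint8)
n,l,s,c=cv2.connectedComponentsWithStats(m)
for i in range(1,n):
    if s[i,4]>40:
        p=W[l==i]; t=p[p[:,2]>p[:,2].max()-0.008]
        xy=p[:,:2]; mid,sz,a=cv2.minAreaRect((xy*1000).astype(np.float32))
        print(c[i].round(),s[i,4],"zmax",p[:,2].max().round(3),"mean",xy.mean(0).round(3),"top",t[:,:2].mean(0).round(3),"rect",np.round(mid),np.round(sz),round(a))
# recess grey in the tray
m=((hsv[...,1]<60)&(np.abs(z-.013)<.01)).astype(np.uint8); m[:100]=0;m[190:]=0;m[:,:150]=0;m[:,320:]=0
n,l,s,c=cv2.connectedComponentsWithStats(m)
for i in range(1,n):
    if s[i,4]>80:
        us=np.argwhere(l==i); P=np.array([ray(im,u,v,.013)[:2] for v,u in us],np.float32)*1000
        mid,sz,a=cv2.minAreaRect(P); print("recess",c[i].round(),np.round(P.mean(0),1),np.round(mid,1),np.round(sz),round(a,1))
cv2.imwrite("pics/crop0.png",cv2.resize(px[120:280,60:440,::-1],None,fx=2.1,fy=2.1,interpolation=cv2.INTER_CUBIC))
E
```

```text
table z 0.0007 0.0009826994100244901 0.01199326465531092
[401.  58.] 8241 zmax 0.114 mean [ 0.871 -0.409] top [ 0.884 -0.417] rect [ 886. -418.] [143. 304.] 0
[23. 47.] 1066 zmax 0.12 mean [0.88  0.557] top [0.872 0.558] rect [884. 560.] [70. 71.] 25
[76. 50.] 835 zmax 0.12 mean [0.87  0.419] top [0.877 0.425] rect [879. 427.] [50. 62.] 37
[113.  54.] 730 zmax 0.12 mean [0.867 0.326] top [0.869 0.327] rect [875. 330.] [36. 72.] 38
[229. 150.] 10742 zmax 0.027 mean [0.638 0.025] top [0.638 0.022] rect [640.  23.] [428. 180.] 83
[ 13. 203.] 3434 zmax 0.05 mean [0.482 0.557] top [0.477 0.567] rect [487. 563.] [332.  59.] 6
[401. 152.] 382 zmax 0.025 mean [ 0.645 -0.432] top [ 0.647 -0.432] rect [ 645. -435.] [124.  21.] 63
[460. 247.] 5725 zmax 0.12 mean [ 0.398 -0.534] top [ 0.401 -0.554] rect [ 402. -583.] [360. 135.] 0
[386. 205.] 380 zmax 0.024 mean [ 0.501 -0.389] top [ 0.5   -0.392] rect [ 501. -390.] [124.  20.] 71
[ 84. 204.] 210 zmax 0.08 mean [0.483 0.381] top [0.484 0.383] rect [483. 382.] [29. 35.] 72
[271. 218.] 461 zmax 0.065 mean [ 0.458 -0.085] top [ 0.46  -0.087] rect [460. -86.] [56. 58.] 87
[195. 228.] 400 zmax 0.047 mean [0.43  0.103] top [0.43  0.104] rect [431. 104.] [30. 83.] 9
[132. 237.] 191 zmax 0.096 mean [0.403 0.251] top [0.403 0.257] rect [403. 255.] [26. 31.] 78
[385. 254.] 401 zmax 0.024 mean [ 0.375 -0.381] top [ 0.374 -0.383] rect [ 375. -383.] [125.  21.] 53
[332. 247.] 219 zmax 0.049 mean [ 0.392 -0.242] top [ 0.391 -0.245] rect [ 391. -245.] [39. 38.] 48
recess [173. 142.] [655.7 172.7] [656.6 172.7] [ 34. 136.] 83.6
recess [210. 147.] [644.3  73.1] [644.8  72.9] [44. 98.] 82.7
recess [248. 152.] [633.6 -26.8] [634.3 -27.8] [71. 71.] 1.6
recess [286. 158.] [ 622. -126.] [ 622.1 -126. ] [52. 50.] 0.7
```

View pics/crop0.png

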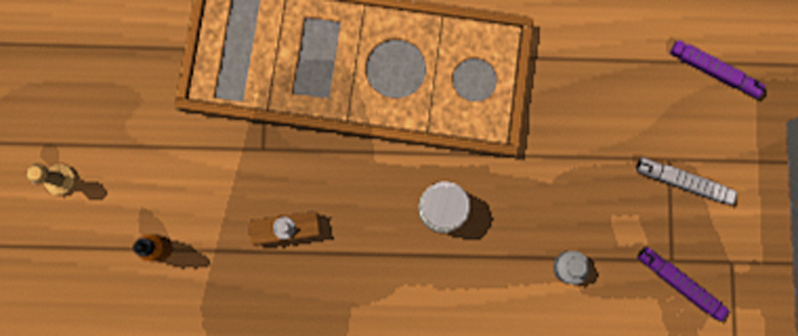

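Positions are consistent, and the crop confirms the choice: silver bar with collar at about (690,180) in the crop, purple ones above and below it. I'll start with the head.

```bash
cat >> h.py <<'E'
from cell import r,optics
from scipy.spatial.transform import Rotation as R
TRAY=-0.113  # insert x axis yaw
def quat(b,p):
    """tool down, jaws along yaw b (mod pi); choose the nearer half turn"""
    best=None
    for k in(-1,0,1):
        a=b+k*np.pi; y=np.array([np.cos(a),np.sin(a),0]); z=np.array([0,0,-1.])
        q=R.from_matrix(np.c_[np.cross(y,z),y,z]).as_quat(); j=r.inverse_kinematics(p,q)
        if j is not None:
            c=np.abs(np.array(j)-r.current_q()).max()
            if best is None or c<best[0]: best=(c,q)
    return best[1]
def pick(x,y,b,tip,sq=50,op=1.0):
    z=tip+r.finger_overhang; H=[x,y,z+.09]
    r.set_gripper(op); r.move_to(H,quat(b,H)); r.move_linear([x,y,z],vel=.12)
    r.set_gripper(0,sq); o=r.current_opening()
    r.move_linear([x,y,z+.12],vel=.12); print("grip",o,r.current_opening(),r.current_contact_force(),"t",r.current_t())
def place(x,y,b,tip,rel):
    z=tip+.013+.001+r.finger_overhang; H=[x,y,z+.09]
    r.move_to(H,quat(b,H)); r.move_linear([x,y,z+.012],vel=.12); r.move_linear([x,y,z],vel=.03)
    print("force",r.current_contact_force(),r.current_opening()); r.set_gripper(rel); r.move_linear([x,y,z+.1],vel=.15); print("t",r.current_t())
def snap(n,f):
    im=optics.get_image(n); pickle.dump(im,open(f+".pkl","wb")); cv2.imwrite(f"pics/{f}.png",im["pixels"][:,:,::-1]); return im
E
python3 - <<'E'
from h import *
pick(.431,.104,np.radians(9),.012)
im=snap("scene","s1"); print(r.current_tool_pos())
cv2.imwrite("pics/s1c.png",cv2.resize(im["pixels"][60:280,150:420,::-1],None,fx=2.5,fy=2.5))
E
```

```text
grip 0.33624156110336945 0.3361921226640468 [-0.51008397 -0.07549583 -0.97652494] t 5.325
[0.43061249 0.10393424 0.15334332]
```

View pics/s1c.png

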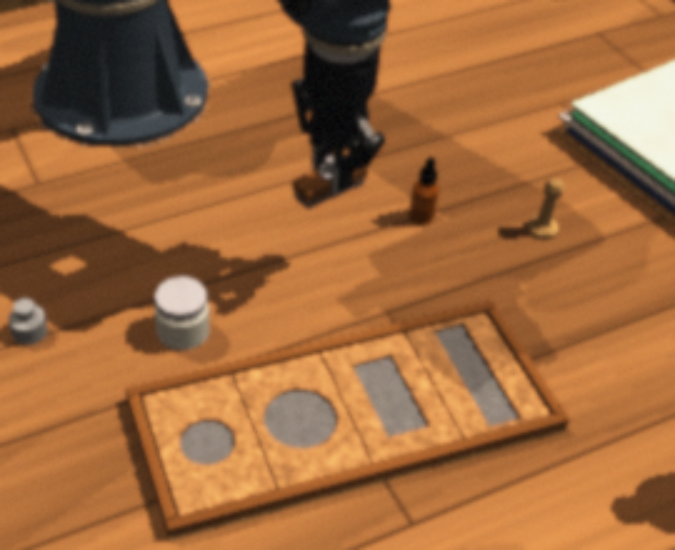

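The head is held level (crop about (330,185)), with an opening of about 29 mm that matches its 30 mm back. Next I place it, then do the weight.

```bash
python3 - <<'E'
from h import *
place(.6445,.073,TRAY+np.pi/2,.012,.65)
pick(.391,-.245,0.0,.007)
place(.622,-.126,TRAY,.007,.8)
im=snap("top","t2")
cv2.imwrite("pics/t2c.png",cv2.resize(im["pixels"][90:280,120:440,::-1],None,fx=2.4,fy=2.4))
E
```

```text
force [-0.28127196  0.20219575 -1.06157561] 0.3338871667359616
t 9.175
grip 0.4487481843216067 0.450773006037997 [ 0.51228765  0.50409252 -2.98230479] t 13.6583
force [ 1.13548422e+00  1.66037103e-03 -2.78341117e+00] 0.4472880310252816
t 17.2417
```

View pics/t2c.png

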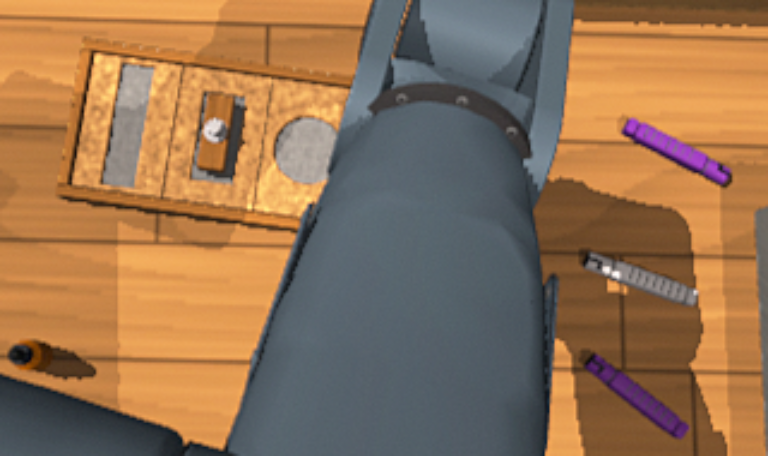

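The head sits in its recess (crop about (215,130)); the arm hides the weight, whose grip reading of 38 mm was right. I go on with the handle and the jar.

```bash
python3 - <<'E'
from h import *
pick(.501,-.390,np.radians(-19),.008,op=.8)
place(.656,.1727,TRAY+np.pi/2,.008,.55)
pick(.460,-.086,TRAY,.012,op=1.0)
place(.634,-.0268,TRAY,.012,1.0)
r.set_joints([-1.283,.351,1.652,0,1.139,-.085])
im=snap("top","t3"); W=world(im); z=W[...,2]
print(r.current_t())
for n,(u0,u1,v0,v1),zl in(("tray",(140,320,100,200),.028),("peg/bottle",(60,160,180,260),.008)):
    m=((z>zl)&(z<.12)).astype(np.uint8); k=np.zeros_like(m); k[v0:v1,u0:u1]=1
    N,l,s,c=cv2.connectedComponentsWithStats(m*k)
    for i in range(1,N):
        if s[i,4]>20:
            p=W[l==i]; print(n,c[i].round(),s[i,4],"zmax",p[:,2].max().round(4),np.percentile(p[:,2],50).round(4),[np.round(q,1) for q in cv2.minAreaRect((p[:,:2]*1000).astype(np.float32))])
cv2.imwrite("pics/t3c.png",cv2.resize(im["pixels"][90:280,60:380,::-1],None,fx=2.4,fy=2.4))
im=snap("scene","s3"); cv2.imwrite("pics/s3c.png",cv2.resize(im["pixels"][110:290,180:400,::-1],None,fx=3.2,fy=3.2))
E
```

```text
grip 0.21714840150419953 0.2210404840862749 [ 0.42079246  0.61537214 -0.5159611 ] t 21.1833
force [-0.01874074 -0.10528    -2.11299464] 0.22195216722868286
t 25.8333
grip 0.6831438268023509 0.6793584020409597 [-0.6147064   1.24297173 -1.54102374] t 29.9667
force [-2.4892028  -0.63779545  2.6307645 ] 0.680175748292755
t 33.2917
35.6917
tray [171. 138.] 328 zmax 0.0373 0.0323 [array([658.8, 173.8]), array([ 19.9, 123.5]), np.float64(83.5)]
tray [209. 144.] 383 zmax 0.0606 0.0392 [array([646.3,  74.4]), array([29.9, 84.4]), np.float64(83.5)]
tray [249. 148.] 494 zmax 0.0786 0.0722 [array([632.7, -28.1]), array([55.7, 56. ]), np.float64(1.2)]
tray [287. 155.] 197 zmax 0.0618 0.0407 [array([ 622. , -125.6]), array([38.5, 38.6]), np.float64(0.8)]
peg/bottle [ 84. 204.] 211 zmax 0.0798 0.029 [array([484.2, 383.5]), array([33.9, 33.2]), np.float64(2.6)]
peg/bottle [132. 237.] 191 zmax 0.0974 0.0525 [array([402.8, 255.2]), array([26.5, 31. ]), np.float64(77.5)]
```

View pics/t3c.png

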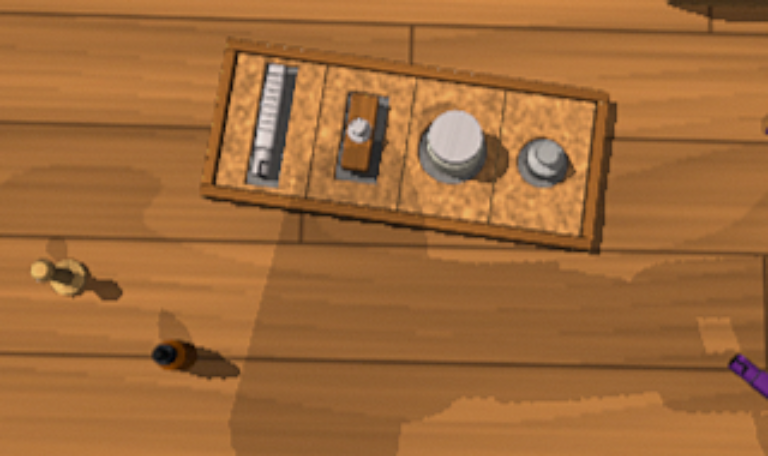

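View pics/s3c.png

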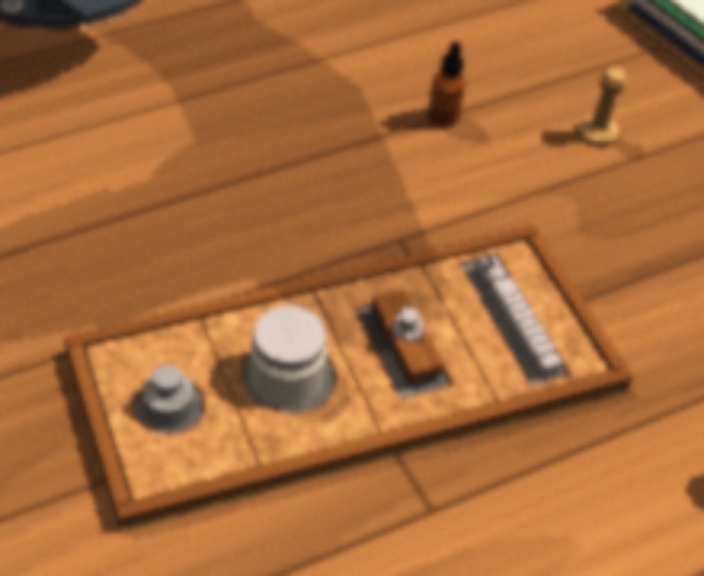

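Both views show all four pieces upright or flat in their own recesses. Measured centres are within about 3 mm and heights are as expected (32, 39, 72 and 41 mm against 33, 39, 73 and 39 mm). The peg and bottle are unmoved.

```bash
python3 -c "
from cell import r
r.hand_in(); print(r.current_t())"
```

```text
the job is handed in; nothing more can be done
the job is handed in; nothing more can be done
```

I put the brush head, spindle weight, silver brush handle and glass jar into their own recesses in the tray and handed the job in at about 36 s, with the arm back at its start pose. The purple look-alikes were left alone.

The last checks, made from the top camera's depth, all passed:
- **Position:** each piece is within about 3 mm of its recess centre, and both long pieces are in line with the tray.
- **Height:** the tops of all four pieces are within about 2 mm of where they should be when resting on the felt.
- **Peg and bottle:** both are upright and within about 2 mm of where they started.

No check failed or disagreed. Hand-in gives no verdict, so the result itself is unconfirmed.

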